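# Strike off a heaped scoop of nylon bushings

## Task

Take the brass slotted scoop by its orange handle, run it in under the heap of three white bushings on the tray's stand and lift the whole heap off in it. Draw the heaped scoop sideways beneath the red strike bar so that the bar knocks the top bushing off over the scoop's side edge, back into the tray. Then stand the scoop level on the bare cabinet top beside the tray with the other two bushings still in it, and never touch the bushings with the gripper.

Things in the scene. Friction and masses are not known exactly. Their poses are not given: they have to be found in the camera images.
- scoop_grip (a point): Brass scoop, orange upright handle 20 mm (y) x 34 (x), top 92 above underside; grip across y. Origin in handle, 68 above flat underside; x to open front, z up. Pan centre x=+68, rear wall +35, front lip ends +109, 12 high. Floor 4 thick; walls 22 high, inside y=+-32. 28 mm floor slot, open in front, runs back to the rear wall. Heel to x=-22. 0.25 kg.
- strike_bar: Fixed red bar over the tray, 12 mm thick (y), 24 high; origin mid-thickness on its lower edge, 104 above the cabinet top; x away from robot, y left. Free end x=-18, post x=90-110. Tray (same fixture) x -65..90, y -182..42; front wall 10 high, others 30-35. Scoop underside at 63 passes: bar strikes the top bushing, 7 above the lower two. Moving left (+y) drops it into the tray, right of the bar.
- bushing_near: White bushing 30 mm diameter, 48 long, 30 g, lying along the bar's y (own y axis); origin at centre, 53 above the cabinet top. The lower one nearer the robot. It lies on the stand: a rib 14 wide in y, top 38 above the cabinet top, spanning x -33..33 about y=-130 in the bar's frame, with 5 mm high end stops. The scoop's slot straddles the rib.
- bushing_far: Same bushing, lower one farther from the robot, 31 mm beyond the near one; origin at centre. To scoop: slide in along the bar's x with the underside 18 mm above the cabinet top; the rear wall meets the rib's end when the pan's centre is under the heap's centre (x=0, y=-130 in the bar's frame): stop a few mm short and lift. Sideways the underside must be above 43.
- bushing_top: Same bushing, lying in the groove on top of the other two, its centre 79 mm and top 94 mm above the cabinet top: the excess one, to be struck off. Origin at its centre, y its axis. The unslotted steel scoop with a black handle near the brass one is a bystander of the same size (92 mm high): carry things clear over it.
Not all that is in view belongs to the job. Of the things that look like the part that bears scoop_grip, the middle-sized one is meant.

How it is judged:
By the outcome, as a careful person would: the job done as asked, in the order asked, and still so for the second after the job is handed in, with the robot touching nothing.
It also fails if it takes over 64 s, if anything falls off the work surface, if the arm or the gripper's body presses on something with over 40 N, if the wrist force passes 120 N, or if a joint passes its speed limit or range.

## Robot

A 6-joint arm with a two-finger parallel gripper is mounted at the origin on the work surface. World frame = base frame: x ahead of the robot, y to its left, z up, the work surface at z = 0. Lengths are in mm, angles in rad, forces in N, time in s.
With the tool pointing down it reaches from about 350 to 950 mm from the base axis. Payload 17.4 kg.
Tool frame: the origin (TCP) lies between the finger pads; the fingertips stand 8 mm ahead of it and the grasp point (between the pads) lies 11 mm behind it; z points along the fingers, y is the line along which they close (so a half turn about z gives the same grasp; the last joint's range is limited). The gripper opens to 93 mm and grips with 3 to 60 N. Pads are 15 mm wide; open, the fingers measure 128 mm over their backs; the gripper's body (75 mm by 188 mm) begins 65 mm behind the grasp point.
Start: joints at [1.157, 0.116, 1.442, -0, 1.584, -0.038], TCP at [247.745, 627.897, 226.646] pointing down, gripper open.
Joint ranges: [-2.83, 2.83], [-0.83, 2.19], [0.07, 2.5], [-1.14, 4.28], [0.01, 3], [-2.97, 2.97]. Speed limits (rad/s): [1.89, 1.89, 2.22, 3.14, 3.14, 3.14].

## Interface

Orientations are given as [roll, pitch, yaw] about the fixed x, y, z axes, in that order (R = Rz(yaw) Ry(pitch) Rx(roll)).
In Python, from workcell import arm gives the robot as it stands.
- The arm moves only by the shell command python3 -m crank 'ROWS' [OPENING]. ROWS is JSON, a list of rows, each an object of numbers: "tx", "ty", "tz": the shift along the tool's x, y, z in m; "twist": the turn about the tool's z in rad. In form: [{"tx": .., "ty": .., "tz": .., "twist": ..}, ...]. A call has 1 to 20 rows; each row is the pose to reach, as a shift and turn from the pose commanded when the call began, along the tool's axes at that moment; what a row does not reach only later rows make up. A row lasts 1/10 s, in which the tool goes at most 50 mm and 8.59 degrees, less where a joint would pass 70% of its speed; a pose out of reach is approached as far as the arm can. A call with a gripper value outside its range is refused whole. OPENING is the closure, from 0 (fully open) to 1 (shut), set as the call begins (- or left out, the last holds). The fingers move at their own pace and stop on an object; the grip force is fixed at half the most. Time passes only in rows, so rows that repeat a pose let the fingers close. It gives the time, the measured TCP pose, the force, the opening and the grip force at its end, in the units of the state.
- arm.get_state(): the state, without advancing time (a new reading comes with each control period).
- arm.get_image(name): name is "scene" or "side" or "wrist"; returns a dict with "img" (420x560x3 uint8, red, green, blue), "depth" (420x560 float32, mm along the optical axis (not along the pixel's ray), 0 where there is no reading), "fx", "fy", "cx", "cy" (pixels), "world_to_cam" (4x4, takes a point from world to camera coordinates). Camera axes: x right, y down, z forward; pixel columns grow to the right and rows downward; lengths in mm; the calibration is good to about 2 mm. A picture is of the moment at which its call begins.
- arm.sign_off(): hands the job in; it is judged then, once.
Trained networks look in a picture, given as the dict that the camera call returned (one of the last four; its "shot" number tells which), for a name from the list of things; names that differ only in an ending like _2 or _b are one class to them, and where a whole thing is asked for, a point or a joint stands for the part that bears it (a point fixed in the world has none). Each returns a list of dicts, best first, with "conf" (0 to 1); they miss things now and then, are a little off and sometimes report something else, mostly with a low value. They report only what shows in the picture. A call takes as long as a camera call. They do not tell look-alikes from the thing itself.
- arm.recognise(picture, target): "at" ([column, row] in pixels, amid what is visible of it).
The state is a dict: "time": time; "joint_positions": joint angles; "joint_vel": joint speeds; "effort": joint torques, N m; "tool_pos": TCP position; "tool_rot": TCP orientation; "contact_force": force on the tool from outside, world axes, zero at the start; "ft_torque": the same for the moment, N m; "gripper_width": opening from 0.0 (shut) to 1.0 (fully open); "finger_force": force on a finger pad.
Only numpy, scipy, OpenCV 4.12 (cv2) and the standard library are available. Lean on these libraries where they do the work, as an engineer would, in place of code of your own. Each camera call takes 0.05 s, during which the arm holds its last target. There are 200 camera calls.

## Working session

There is one attempt and no reset: what is moved stays moved. The work goes in short steps, Python scripts to look and compute and a shell command to move; the robot and the scene stay as the last step left them, time stands still between calls to the robot, and variables do not carry over. Pictures are saved under pics/ and viewed, at most 10 in all, crops included, and the job is handed in when it is done.

```bash
mkdir -p pics; cat > h.py <<'E'
import numpy as np, cv2
from workcell import arm
def deproj(p,u,v,r=2):
    d=p["depth"][int(v)-r:int(v)+r+1,int(u)-r:int(u)+r+1]; d=d[d>0]
    if len(d)==0: return None
    z=np.median(d); c=np.array([(u-p["cx"])/p["fx"]*z,(v-p["cy"])/p["fy"]*z,z,1])
    return (np.linalg.inv(p["world_to_cam"])@c)[:3]
def cloud(p):
    z=p["depth"]; v,u=np.indices(z.shape)
    c=np.stack([(u-p["cx"])/p["fx"]*z,(v-p["cy"])/p["fy"]*z,z,np.ones_like(z)],-1)
    w=(c@np.linalg.inv(p["world_to_cam"]).T)[...,:3]; w[z==0]=np.nan
    return w
def save(p,n): cv2.imwrite("pics/"+n,cv2.cvtColor(p["img"],cv2.COLOR_RGB2BGR))
E
python3 - <<'E'
from h import *
np.set_printoptions(precision=1,suppress=True)
print(arm.get_state())
for n in("scene","side"):
    p=arm.get_image(n); save(p,n+"0.png"); np.savez("/tmp/"+n,**p)
    for t in("scoop_grip","strike_bar","bushing_near"):
        for r in arm.recognise(p,t): print(n,t,r["at"],round(r["conf"],2),deproj(p,*r["at"]))
E
```

```text
{'time': 0.0, 'joint_positions': array([ 1.2,  0.1,  1.4, -0. ,  1.6, -0. ]), 'joint_vel': array([-0., -0.,  0., -0., -0., -0.]), 'effort': array([ -0. , -72.1, -62.3,   0.1,   0. ,  -0. ]), 'tool_pos': array([247.7, 627.7, 225.9]), 'tool_rot': array([-3.1, -0. ,  2.8]), 'contact_force': array([ 0.9,  0.4, -0.3]), 'ft_torque': array([-0., -0.,  0.]), 'finger_force': 0.0, 'gripper_width': 0.9972734733930586}
scene scoop_grip [307.5, 200.0] 0.92 [469.2 210.2   6.8]
scene scoop_grip [379.4, 206.2] 0.8 [631.3 272.9   4.4]
scene scoop_grip [282.7, 131.8] 0.58 [299.9 402.6   5. ]
scene strike_bar [318.8, 274.1] 0.67 [607.8 -32.7 120.9]
side scoop_grip [342.1, 200.4] 0.89 [642.9 272.8   3.6]
side scoop_grip [213.7, 190.7] 0.78 [324.9 361.   25.1]
side scoop_grip [286.6, 215.0] 0.72 [489.2 236.8   2.4]
side scoop_grip [406.0, 305.9] 0.66 [ 609.2 -182.4   47.2]
side strike_bar [373.8, 228.8] 0.96 [600.6 -34.7 116. ]
side strike_bar [390.8, 288.2] 0.72 [ 577.9 -178.9   89.8]
side bushing_near [381.2, 302.8] 0.63 [ 561.5 -182.7   63.9]
```

View pics/scene0.png

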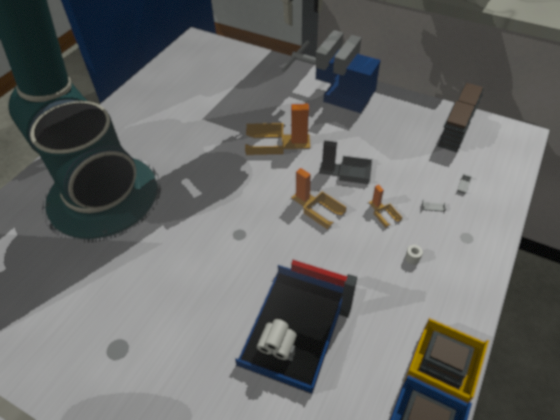

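View pics/side0.png

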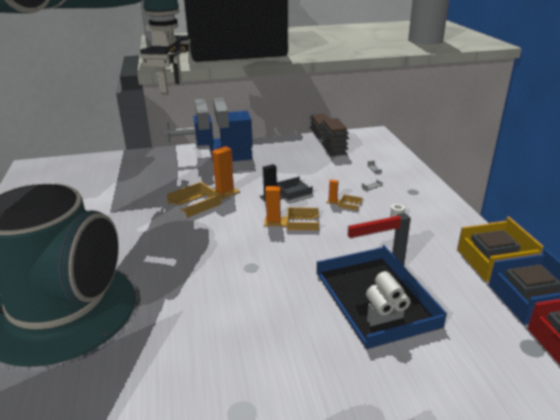

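Candidates with an orange handle: large (scene 300,125), middle (303,185), small (378,197); a black-handled bystander is at (330,158). The middle one, at (303,185) in scene and (273,205) in side, is the one meant. Next I measure it, the tray and the bar, with a crop to check.

```bash
python3 - <<'E'
from h import *
np.set_printoptions(precision=1,suppress=True)
def rep(name,pts):
    if len(pts)<5: print(name,len(pts)); return
    r=cv2.minAreaRect(pts[:,:2].astype(np.float32)); print(name,len(pts),"mean",pts.mean(0),"rect",np.round(r[0],1),np.round(r[1],1),round(r[2],1),"zmax",np.percentile(pts[:,2],[5,98]))
for n in("scene","side"):
    p=np.load("/tmp/%s.npz"%n); w=cloud(p); hsv=cv2.cvtColor(p["img"],cv2.COLOR_RGB2HSV); H,S,V=[hsv[...,i].astype(int) for i in range(3)]
    ok=np.isfinite(w[...,0])
    org=ok&(H>=4)&(H<13)&(S>190)&(V>120)&(w[...,2]>8)
    nb,lab,st,ce=cv2.connectedComponentsWithStats(org.astype(np.uint8))
    for i in range(1,nb):
        if st[i,4]>60: print(n,ce[i]); rep("  orange",w[lab==i]); q=w[lab==i]; rep("  top",q[q[:,2]>np.percentile(q[:,2],98)-6])
    brass=ok&(H>=13)&(H<26)&(S>120)&(w[...,2]>2)&(w[...,2]<40)
    nb,lab,st,ce=cv2.connectedComponentsWithStats(brass.astype(np.uint8))
    for i in range(1,nb):
        if st[i,4]>60: print(n,ce[i]); rep("  brass",w[lab==i])
    red=ok&((H<4)|(H>174))&(S>170)&(w[...,2]>90)&(w[...,0]<750); rep("red",w[red]); 
    q=w[red]; rep("redtop",q[q[:,2]>122])
    blue=ok&(H>105)&(H<125)&(S>150)&(w[...,2]>5)&(w[...,2]<45)&(w[...,0]>420)&(w[...,0]<720)&(w[...,1]<60)&(w[...,1]>-330); rep("tray",w[blue])
    wh=ok&(S<40)&(V>120)&(w[...,2]>42)&(w[...,2]<110)&(w[...,1]<-60)&(w[...,1]>-280)&(w[...,0]<700)&(w[...,0]>450); rep("bush",w[wh])
    q=w[wh]; rep("topb",q[q[:,2]>86])
    blk=ok&(V<70)&(w[...,2]>10)&(w[...,0]>450)&(w[...,0]<700)&(w[...,1]>230)&(w[...,1]<430); rep("black",w[blk]); q=w[blk]; rep("blacktop",q[q[:,2]>80])
p=np.load("/tmp/scene.npz");c=p["img"][90:240,230:430]
p2=np.load("/tmp/side.npz");c2=p2["img"][130:250,160:360]
im=np.vstack([cv2.resize(c,(560,420//1)),])
a=cv2.resize(c,(400,300)); b=cv2.resize(c2,(400,240)); b=np.vstack([b,np.zeros((60,400,3),np.uint8)])
cv2.imwrite("pics/crop1.png",cv2.cvtColor(np.hstack([a,b]),cv2.COLOR_RGB2BGR))
E
```

```text
scene [279.9 135.1]
  brass 389 mean [301.3 383.    9.5] rect [307.1 368.4] [162.5  84.4] 4.3 zmax [ 2.4 30. ]
scene [312.4 209. ]
  brass 166 mean [493.6 185.4  13.3] rect [493.2 189.1] [ 41.9 128.3] 56.5 zmax [ 2.7 24. ]
scene [449.1 360. ]
  brass 892 mean [881.5 -30.9  16.7] rect [875.2 -38.9] [ 97.5 102.8] 89.7 zmax [ 3.4 39.3]
red 173 mean [614.3 -28.2 126.8] rect [607.6 -29.1] [98.6  9.7] 7.7 zmax [124.4 129.7]
redtop 172 mean [614.4 -28.2 126.8] rect [607.6 -29.1] [98.6  9.7] 7.7 zmax [124.4 129.7]
tray 492 mean [ 623.9 -193.    26.3] rect [ 594.6 -133.5] [150.4 159.1] 7.1 zmax [13.2 36.2]
bush 750 mean [ 587.2 -161.4   77.7] rect [ 583.5 -161.1] [58.5 49.2] 5.8 zmax [60.6 94.2]
topb 330 mean [ 584.1 -161.5   90.7] rect [ 583.4 -161.1] [25.6 48.7] 8.3 zmax [86.8 94.7]
black 504 mean [494.  333.2  41.2] rect [510.8 346. ] [119.8  74.8] 17.1 zmax [11.3 92.4]
blacktop 87 mean [469.4 329.1  87.9] rect [468.6 330.9] [27.5 19.3] 22.9 zmax [80.3 93.8]
side [201.9 195.6]
  brass 1093 mean [294.1 359.8  15.7] rect [301.8 363.3] [172.1  99. ] 29.0 zmax [ 4.  35.3]
side [342.8 199.8]
  
[... 351 characters left out ...]
.6  22.1] rect [821.8 -49. ] [ 10.5 114.7] 0.1 zmax [ 5.7 39. ]
red 476 mean [603.1 -32.6 120.9] rect [603.5 -30.9] [108.5  12.3] 7.8 zmax [111.1 129.1]
redtop 223 mean [603.4 -31.8 126.3] rect [603.7 -30.9] [108.1  12.3] 7.8 zmax [122.6 129.6]
tray 2316 mean [ 605.8 -117.8   18.7] rect [ 587.1 -101.5] [154.5 227.4] 6.7 zmax [ 7.3 33.4]
bush 741 mean [ 572.4 -167.1   75.6] rect [ 579.3 -161.4] [57.1 51.2] 8.7 zmax [56.3 94.1]
topb 270 mean [ 579.5 -163.8   91.1] rect [ 581.2 -161.6] [25.5 49.9] 6.8 zmax [87.  94.5]
black 450 mean [496.4 334.9  43.8] rect [507.9 345.6] [122.5  73.8] 17.1 zmax [10.7 91.9]
blacktop 76 mean [465.7 326.9  87.8] rect [465.7 330.3] [29.9 19.6] 15.9 zmax [80.8 93.7]
```

View pics/crop1.png

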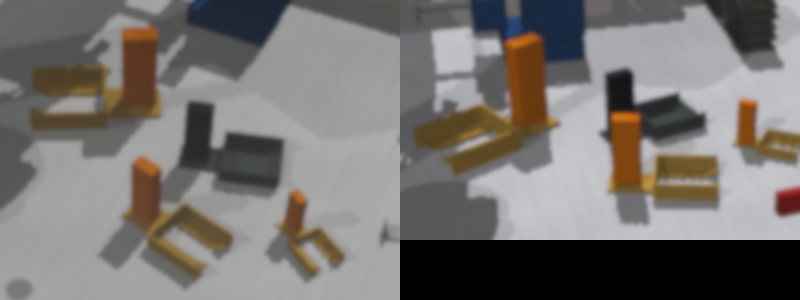

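The crop confirms it: the middle scoop has its handle at crop (146,188) and its slotted pan opening to the lower right. Next, the handle pose.

```bash
python3 - <<'E'
from h import *
np.set_printoptions(precision=1,suppress=True)
s=[]
for n in("scene","side"):
    p=np.load("/tmp/%s.npz"%n); w=cloud(p); hsv=cv2.cvtColor(p["img"],cv2.COLOR_RGB2HSV)
    m=np.isfinite(w[...,0])&(w[...,0]>390)&(w[...,0]<580)&(w[...,1]>130)&(w[...,1]<275)&(hsv[...,1]>100)
    for lo,hi in((28,80),(85,100),(5,27),(2,27)):
        q=w[m&(w[...,2]>lo)&(w[...,2]<hi)]
        if len(q)>5: r=cv2.minAreaRect(q[:,:2].astype(np.float32)); print(n,lo,hi,len(q),q.mean(0),np.round(r[0],1),np.round(r[1],1),round(r[2],1),q[:,:2].min(0),q[:,:2].max(0))
    q=w[m&(w[...,2]>2)&(w[...,2]<27)]; s.append(q)
q=np.vstack(s); r=cv2.minAreaRect(q[:,:2].astype(np.float32)); print(r, cv2.boxPoints(r))
E
```

```text
scene 28 80 178 [456.  207.7  54.7] [455.3 208. ] [30.2 14.9] 10.3 [439.2 201.8] [469.4 217.8]
scene 85 100 87 [453.8 214.   89.7] [453.7 214.7] [19.4 32.9] 67.1 [436.7 203. ] [468.3 226.9]
scene 5 27 405 [502.8 199.1  14.3] [496.5 203.5] [ 73.1 123.4] 75.6 [432.9 155. ] [560.8 241.6]
scene 2 27 559 [503.1 202.8  11.3] [494.4 204.1] [ 73.1 127.8] 75.6 [430.8 155. ] [560.8 241.6]
side 28 80 265 [449.4 207.7  55.1] [448.3 207.6] [10.8 33. ] 73.6 [432.9 200.7] [465.  216.3]
side 85 100 92 [450.6 212.9  90. ] [450.3 214.9] [25.2 32.4] 78.4 [433.5 200.7] [468.7 228.1]
side 5 27 529 [500.8 200.3  13.3] [493.  204.5] [ 77.2 125.4] 76.2 [429.1 155.1] [561.3 241.4]
side 2 27 728 [499.4 202.8  10.7] [493.  204.5] [ 77.2 125.4] 76.2 [429.1 155.1] [561.3 241.4]
((494.17291259765625, 203.4046630859375), (76.99459838867188, 128.02561950683594), 77.55845642089844) [[423.4 179.6]
 [548.4 152. ]
 [565.  227.2]
 [440.  254.8]]
```

```bash
cat >> h.py <<'E'
from scipy.spatial.transform import Rotation as Rn
def rel(xy,z,yaw):
    "shift in tool axes (m) and twist to reach TCP world pose"
    s=arm.get_state(); R=Rn.from_euler("xyz",s["tool_rot"]).as_matrix()
    d=R.T@(np.array([xy[0],xy[1],z])-s["tool_pos"])/1000
    dy=(yaw-s["tool_rot"][2]+np.pi)%(2*np.pi)-np.pi
    print("t",round(s["time"],2),"pos",np.round(s["tool_pos"],1),"rot",np.round(s["tool_rot"],4),"-> shift",np.round(d,4),"twist",round(-dy,4))
E
python3 - <<'E'
from h import *
rel((452,214),190,np.pi-0.244)
E
```

```text
t 0.4 pos [247.7 627.9 226.6] rot [-3.1415 -0.      2.7658] -> shift [-0.3419 -0.31    0.0366] twist -0.1318
```

```bash
python3 -m crank '[{"tx":-0.035,"ty":-0.031,"tz":0,"twist":-0.013},{"tx":-0.07,"ty":-0.062,"tz":0,"twist":-0.026},{"tx":-0.105,"ty":-0.095,"tz":0,"twist":-0.04},{"tx":-0.14,"ty":-0.127,"tz":0,"twist":-0.053},{"tx":-0.175,"ty":-0.159,"tz":0.005,"twist":-0.066},{"tx":-0.21,"ty":-0.19,"tz":0.01,"twist":-0.08},{"tx":-0.245,"ty":-0.222,"tz":0.015,"twist":-0.093},{"tx":-0.28,"ty":-0.254,"tz":0.02,"twist":-0.106},{"tx":-0.315,"ty":-0.285,"tz":0.03,"twist":-0.12},{"tx":-0.342,"ty":-0.31,"tz":0.036,"twist":-0.132},{"tx":-0.342,"ty":-0.31,"tz":0.036,"twist":-0.132},{"tx":-0.342,"ty":-0.31,"tz":0.036,"twist":-0.132},{"tx":-0.342,"ty":-0.31,"tz":0.036,"twist":-0.132}]' 0
python3 - <<'E'
from h import *
p=arm.get_image("wrist"); save(p,"w1.png"); np.savez("/tmp/wrist",**p)
np.set_printoptions(precision=1,suppress=True)
w=cloud(p); hsv=cv2.cvtColor(p["img"],cv2.COLOR_RGB2HSV)
m=np.isfinite(w[...,0])&(w[...,0]>390)&(w[...,0]<580)&(w[...,1]>130)&(w[...,1]<275)&(hsv[...,1]>100)
for lo,hi in((28,80),(85,100),(2,27)):
    q=w[m&(w[...,2]>lo)&(w[...,2]<hi)]
    if len(q)>5: r=cv2.minAreaRect(q[:,:2].astype(np.float32)); print(lo,hi,len(q),q.mean(0),np.round(r[0],1),np.round(r[1],1),round(r[2],1))
rel((452,214),57,np.pi-0.244)
E
```

```text
time: 1.7
tool_pos: [451.9, 214.7, 191.0]
tool_rot: [3.141, 0.0, 2.898]
contact_force: [-0.4, -0.7, 0.1]
gripper_width: 0.998
finger_force: 0.0
28 80 275 [434.7 222.5  55.5] [435.7 222.4] [19.9  3.2] 74.9
85 100 1031 [449.4 218.7  91. ] [450.4 218.7] [19.8 33.5] 75.7
2 27 3705 [500.6 204.7   7.7] [493.  207.2] [ 69.8 130.4] 75.0
t 1.75 pos [451.8 214.9 191. ] rot [3.1 0.  2.9] -> shift [-0.  -0.   0.1] twist 0.0013
```

View pics/w1.png

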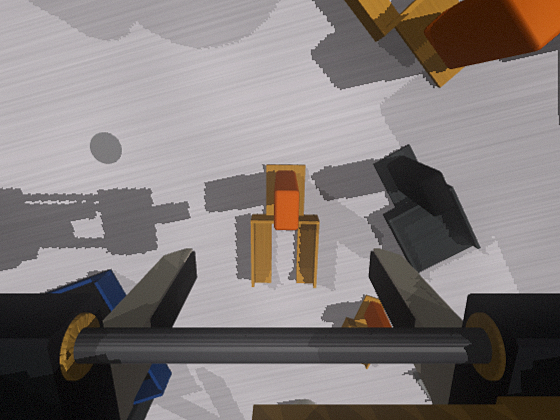

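The wrist view shows the handle centred at (287,200), pan opening downward in the image and aligned with the jaws, and the black bystander at (425,210), clear. I'm going down and gripping.

```bash
python3 -m crank '[{"ty":0.001,"tz":0.04,"twist":0.005},{"ty":0.001,"tz":0.08,"twist":0.005},{"ty":0.001,"tz":0.11,"twist":0.005},{"ty":0.001,"tz":0.125,"twist":0.005},{"ty":0.001,"tz":0.134,"twist":0.005},{"ty":0.001,"tz":0.134,"twist":0.005},{"ty":0.001,"tz":0.134,"twist":0.005}]' 0
python3 -m crank '[{"tz":0},{"tz":0},{"tz":0},{"tz":0},{"tz":0},{"tz":0},{"tz":0},{"tz":0}]' 1
```

```text
validation failed for argument at $[0]...
validation failed for argument at $[0]...
```

```bash
python3 -m crank '[{"tx":0,"ty":0.001,"tz":0.04,"twist":0.005},{"tx":0,"ty":0.001,"tz":0.08,"twist":0.005},{"tx":0,"ty":0.001,"tz":0.11,"twist":0.005},{"tx":0,"ty":0.001,"tz":0.125,"twist":0.005},{"tx":0,"ty":0.001,"tz":0.134,"twist":0.005},{"tx":0,"ty":0.001,"tz":0.134,"twist":0.005},{"tx":0,"ty":0.001,"tz":0.134,"twist":0.005}]' 0
python3 -m crank '[{"tx":0,"ty":0,"tz":0,"twist":0},{"tx":0,"ty":0,"tz":0,"twist":0},{"tx":0,"ty":0,"tz":0,"twist":0},{"tx":0,"ty":0,"tz":0,"twist":0},{"tx":0,"ty":0,"tz":0,"twist":0},{"tx":0,"ty":0,"tz":0,"twist":0},{"tx":0,"ty":0,"tz":0,"twist":0},{"tx":0,"ty":0,"tz":0,"twist":0}]' 1
```

```text
time: 2.45
tool_pos: [452.9, 215.5, 58.0]
tool_rot: [3.141, 0.001, 2.893]
contact_force: [-0.3, -0.4, 0.3]
gripper_width: 1.001
finger_force: 0.0
time: 3.25
tool_pos: [452.3, 215.0, 56.6]
tool_rot: [-3.142, -0.0, 2.893]
contact_force: [0.4, 0.5, -0.0]
gripper_width: 0.36
finger_force: 0.0
```

```bash
python3 -m crank '[{"tx":0,"ty":0,"tz":0,"twist":0},{"tx":0,"ty":0,"tz":0,"twist":0},{"tx":0,"ty":0,"tz":0,"twist":0},{"tx":0,"ty":0,"tz":0,"twist":0},{"tx":0,"ty":0,"tz":0,"twist":0},{"tx":0,"ty":0,"tz":0,"twist":0}]' 1
python3 -m crank '[{"tx":0,"ty":0,"tz":-0.01,"twist":0},{"tx":0,"ty":0,"tz":-0.03,"twist":0},{"tx":0,"ty":0,"tz":-0.055,"twist":0},{"tx":0,"ty":0,"tz":-0.08,"twist":0},{"tx":0,"ty":0,"tz":-0.095,"twist":0},{"tx":0,"ty":0,"tz":-0.1,"twist":0},{"tx":0,"ty":0,"tz":-0.1,"twist":0},{"tx":0,"ty":0,"tz":-0.1,"twist":0}]'
python3 - <<'E'
from h import *
np.set_printoptions(precision=1,suppress=True)
s=arm.get_state();print(s["contact_force"],s["finger_force"],s["gripper_width"],s["tool_pos"],s["tool_rot"])
# heap side frame: bar yaw & origin -> TCP targets with scoop handle = grip offset
th=np.deg2rad(7.5); o=np.array([566.5,-34.]); X=np.array([np.cos(th),np.sin(th)]); Y=np.array([-X[1],X[0]])
for b in((-190,-130),(-73,-130),(-70,60),(-70,140)): print(b,o+b[0]*X+b[1]*Y)
c=o-190*X-130*Y; rel(c,157,np.pi+th)
p=arm.get_image("side"); save(p,"side1.png"); w=cloud(p); hsv=cv2.cvtColor(p["img"],cv2.COLOR_RGB2HSV)
H,S=hsv[...,0].astype(int),hsv[...,1]
m=np.isfinite(w[...,0])&(w[...,0]>400)&(w[...,0]<600)&(w[...,1]>120)&(w[...,1]<275)&(S>100)&(H<30)&(w[...,2]>85)
R=np.array([np.cos(-.249),np.sin(-.249)]); q=w[m]-[452.3,215,0]; f=q[:,:2]@R
for a in range(-25,115,10):
    k=(f>a)&(f<a+10)
    if k.sum(): print(a,k.sum(),np.percentile(q[k,2],[2,98]), np.percentile(q[k,:2]@[-R[1],R[0]],[2,98]))
E
```

```text
time: 3.85
tool_pos: [452.3, 215.0, 56.6]
tool_rot: [3.142, -0.0, 2.893]
contact_force: [-0.1, 1.1, -0.7]
gripper_width: 0.215
finger_force: 30.0
time: 4.65
tool_pos: [452.0, 214.8, 155.5]
tool_rot: [-3.141, -0.001, 2.893]
contact_force: [-0.7, 0.6, -3.1]
gripper_width: 0.212
finger_force: 30.0
[-0.7  0.6 -3.1] 29.96307134628296 0.21204688501213517 [452.  214.8 155.5] [-3.1 -0.   2.9]
(-190, -130) [ 395.1 -187.7]
(-73, -130) [ 511.1 -172.4]
(-70, 60) [489.3  16.3]
(-70, 140) [478.8  95.7]
t 4.65 pos [452.  214.8 155.5] rot [-3.1 -0.   2.9] -> shift [-0.  -0.4 -0. ] twist -0.3797
-25 57 [101.2 174.4] [-20.3  11.4]
-15 145 [100.  191.1] [-24.6  -6.8]
-5 90 [ 98.8 145.1] [-22.8  -6.6]
5 135 [100.4 189.6] [-22.1  -5. ]
15 48 [ 97.4 251.6] [-22.1  17.4]
25 69 [ 98.2 251.1] [-36.3  31.8]
35 90 [ 98.9 119.7] [-39.2  34. ]
45 85 [ 99.9 120.8] [-38.9  35.1]
55 101 [ 98.5 119.9] [-37.8  35.1]
65 87 [ 99.1 120.8] [-37.2  33.8]
75 80 [100.7 120.3] [-37.7  34.6]
85 81 [100.9 119.4] [-38.4  34.9]
95 65 [102.1 117.8] [-37.8  34.9]
```

View pics/side1.png

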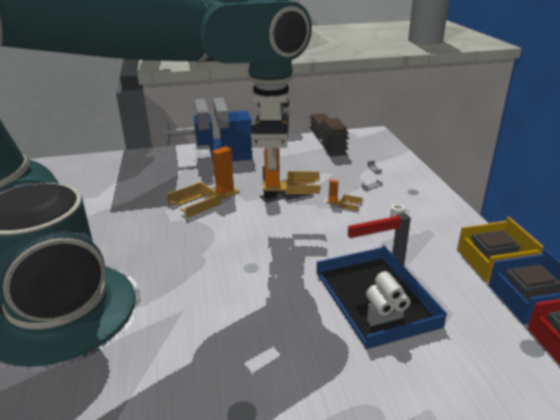

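The scoop is level in the grip at pixel (290,183); the way to the near side of the tray is clear. I'm carrying it round there.

```bash
python3 -m crank '[{"tx":0.002,"ty":-0.01,"tz":0,"twist":-0.01},{"tx":0.005,"ty":-0.03,"tz":0,"twist":-0.03},{"tx":0.006,"ty":-0.06,"tz":0,"twist":-0.06},{"tx":0.005,"ty":-0.095,"tz":0,"twist":-0.09},{"tx":0.004,"ty":-0.13,"tz":0,"twist":-0.12},{"tx":0.003,"ty":-0.165,"tz":0,"twist":-0.15},{"tx":0,"ty":-0.2,"tz":0,"twist":-0.18},{"tx":-0.004,"ty":-0.235,"tz":0,"twist":-0.22},{"tx":-0.010,"ty":-0.27,"tz":0,"twist":-0.26},{"tx":-0.017,"ty":-0.305,"tz":0,"twist":-0.3},{"tx":-0.026,"ty":-0.34,"tz":0,"twist":-0.33},{"tx":-0.035,"ty":-0.37,"tz":0,"twist":-0.36},{"tx":-0.04,"ty":-0.392,"tz":0,"twist":-0.375},{"tx":-0.044,"ty":-0.402,"tz":0,"twist":-0.38},{"tx":-0.044,"ty":-0.404,"tz":0,"twist":-0.38},{"tx":-0.044,"ty":-0.404,"tz":0,"twist":-0.38},{"tx":-0.044,"ty":-0.404,"tz":0,"twist":-0.38}]'
cat > look.py <<'E'
from h import *
import sys
np.set_printoptions(precision=1,suppress=True)
th=np.deg2rad(7.5); o=np.array([566.5,-34.]); X=np.array([np.cos(th),np.sin(th)]); Y=np.array([-X[1],X[0]])
s=arm.get_state(); t=s["tool_pos"]; print("tcp bar frame",(t[:2]-o)@X,(t[:2]-o)@Y,t[2],"yaw",np.round(s["tool_rot"],4),"j",s["joint_positions"])
def rep(n,q):
    if len(q)>5: r=cv2.minAreaRect(q[:,:2].astype(np.float32)); print(n,len(q),"bf x",np.percentile(q[:,0],[1,99]),"y",np.percentile(q[:,1],[1,99]),"z",np.percentile(q[:,2],[1,99]),"rect",np.round(r[0],1),np.round(r[1],1),round(r[2],1))
for c in sys.argv[1:]:
    p=arm.get_image(c); save(p,"%s_%d.png"%(c,s["time"]*10)); w=cloud(p); hsv=cv2.cvtColor(p["img"],cv2.COLOR_RGB2HSV)
    H,S,V=[hsv[...,i].astype(int) for i in range(3)]
    b=np.dstack([(w[...,:2]-o)@X,(w[...,:2]-o)@Y,w[...,2]]); ok=np.isfinite(b[...,0])&(abs(b[...,1])<300)&(b[...,0]>-230)&(b[...,0]<120)
    und=t[2]-56.6
    tb=t[:2]-o; tb=np.array([tb@X,tb@Y])
    print(c); rep("brass/orange",b[ok&(S>100)&(H>4)&(H<30)&(b[...,2]>und-10)&(b[...,2]<und+26)&(abs(b[...,1]-tb[1])<60)&(abs(b[...,0]-tb[0])<130)])
    rep("handle",b[ok&(S>100)&(H>4)&(H<13)&(b[...,2]>und+30)&(b[...,2]<und+95)&(abs(b[...,1]-tb[1])<60)&(abs(b[...,0]-tb[0])<50)])
    wh=ok&(S<45)&(V>110)&(b[...,0]<60)&(b[...,0]>-75)
    for lo,hi in((12,50),(42,150),(86,150)): rep("white %d-%d"%(lo,hi),b[wh&(b[...,2]>lo)&(b[...,2]<hi)])
    rep("red",b[ok&((H<4)|(H>174))&(S>170)&(b[...,2]>95)&(b[...,2]<135)])
    rep("blue",b[ok&(H>105)&(H<125)&(S>150)&(b[...,2]>5)&(b[...,2]<45)])
E
python3 look.py side scene wrist
```

```text
time: 6.4
tool_pos: [395.5, -186.6, 156.6]
tool_rot: [3.141, 0.0, -3.01]
contact_force: [-0.3, 0.1, -2.5]
gripper_width: 0.217
finger_force: 30.0
tcp bar frame -189.44880040616252 -128.95909188878858 156.60034725296563 yaw [ 3.1  0.  -3. ] j [-0.5 -0.4  2.   0.   1.5 -2.2]
side
brass/orange 1807 bf x [-210.5  -84.1] y [-165.4  -94.9] z [101.5 124.5] rect [-147.8 -130.8] [130.4  73.7] 2.2
handle 89 bf x [-208.9 -175.7] y [-141.3 -122.1] z [131.6 192.4] rect [-193.9 -135.6] [18.  33.2] 54.0
white 12-50 103 bf x [-64.2  25.9] y [-154.2   43.6] z [15.1 49.9] rect [-18.1 -53.7] [ 72.4 208.7] 5.9
white 42-150 1013 bf x [-30.9  33.6] y [-153.6   -2.5] z [ 43.2 105.9] rect [  4.9 -76.8] [163.3  77.6] 78.4
white 86-150 330 bf x [-16.7  51.4] y [-153.2    6. ] z [ 86.2 108.5] rect [  5.1 -75.2] [160.   77.6] 78.2
red 470 bf x [-16.4  88.4] y [-7.1  3. ] z [109.3 129.2] rect [36.2 -1.8] [108.3  13.4] 1.0
blue 1970 bf x [-65.5  88.4] y [-182.2   42.4] z [ 6.4 34. ] rect [ 11.6 -69.6] [228.1 154.9] 89.1
scene
brass/orange 1190 bf x [-205.2  -84.5] y [-164.6  -96. ] z [100.1 123.6] rect [-146.4 -1
[... 255 characters left out ...]
7.8  30.1] y [-152.5 -104.7] z [52.8 94.3] rect [  2.8 -78.2] [151.6  60.4] 88.2
white 86-150 342 bf x [-12.7  13.6] y [-152.4 -104.6] z [86.1 95.5] rect [  0.1 -77.5] [ 28.5 152. ] 1.1
red 93 bf x [27.6 89.2] y [-3.8  3.1] z [123.5 129.5] rect [58.1  0.5] [ 8.  64.8] 87.3
blue 477 bf x [-55.3  89.6] y [-182.3  -75.6] z [ 6.5 36.6] rect [  14.5 -121.8] [120.7 150.5] 89.2
wrist
brass/orange 2140 bf x [-213.5  -83.9] y [-150.1 -106.8] z [102.2 124.9] rect [-148.2 -128.6] [130.9  46.1] 0.1
handle 4686 bf x [-208.9 -182.4] y [-138.5 -119. ] z [132.6 192.7] rect [-195. -129.] [28.5 22.1] 0.3
white 42-150 1045 bf x [-31.  -13.6] y [-149.9 -103.3] z [55.6 68.1] rect [ -20.6 -126.8] [47.9 20.3] 87.4
```

Everything lines up within 2 mm: the scoop's pan is at y=-130 in the bar's frame, and the heap at -128.5. I'm lowering it and sliding in, short of the end.

```bash
python3 -m crank '[{"tx":0,"ty":0,"tz":0.02,"twist":0},{"tx":0,"ty":0,"tz":0.045,"twist":0},{"tx":0,"ty":0,"tz":0.065,"twist":0},{"tx":0,"ty":0,"tz":0.077,"twist":0},{"tx":0,"ty":0,"tz":0.082,"twist":0},{"tx":0,"ty":0,"tz":0.082,"twist":0},{"tx":0,"ty":0,"tz":0.082,"twist":0}]'
python3 look.py side | head -4
```

```text
time: 7.25
tool_pos: [395.9, -187.6, 75.6]
tool_rot: [-3.141, 0.001, -3.01]
contact_force: [-0.3, -0.2, -2.4]
gripper_width: 0.218
finger_force: 30.0
tcp bar frame -189.17059781216741 -129.98839546840384 75.57277294323886 yaw [-3.1  0.  -3. ] j [-0.5 -0.3  2.1 -0.   1.4 -2.2]
side
brass/orange 1555 bf x [-210.5  -84.1] y [-166.4  -96.2] z [20.4 43.6] rect [-147.5 -131.3] [130.3  73. ] 0.3
handle 83 bf x [-208.3 -176.2] y [-143.1 -124.1] z [ 52.5 111.5] rect [-194.8 -138.3] [18.2 33.9] 59.0
```

```bash
python3 -m crank '[{"tx":-0.01,"ty":0.0015,"tz":0.001,"twist":0},{"tx":-0.025,"ty":0.0015,"tz":0.001,"twist":0},{"tx":-0.04,"ty":0.0015,"tz":0.001,"twist":0},{"tx":-0.055,"ty":0.0015,"tz":0.001,"twist":0},{"tx":-0.068,"ty":0.0015,"tz":0.001,"twist":0},{"tx":-0.08,"ty":0.0015,"tz":0.001,"twist":0},{"tx":-0.092,"ty":0.0015,"tz":0.001,"twist":0},{"tx":-0.102,"ty":0.0015,"tz":0.001,"twist":0},{"tx":-0.110,"ty":0.0015,"tz":0.001,"twist":0},{"tx":-0.115,"ty":0.0015,"tz":0.001,"twist":0},{"tx":-0.115,"ty":0.0015,"tz":0.001,"twist":0},{"tx":-0.115,"ty":0.0015,"tz":0.001,"twist":0}]'
python3 look.py side scene
```

```text
time: 8.5
tool_pos: [509.1, -170.9, 73.6]
tool_rot: [3.142, -0.0, -3.01]
contact_force: [-0.3, -0.4, -2.7]
gripper_width: 0.215
finger_force: 30.0
tcp bar frame -74.75188208439121 -128.24238684696743 73.59366897530455 yaw [ 3.1 -0.  -3. ] j [-0.4 -0.1  1.9 -0.   1.3 -2.1]
side
brass/orange 1095 bf x [-97.1  29.8] y [-164.8  -96.1] z [16.7 42.1] rect [ -33.7 -131.1] [129.9  71.3] 2.0
handle 77 bf x [-94.6 -65.7] y [-141.5 -114.1] z [ 49.8 110.1] rect [ -82.3 -126.5] [22.3 38.1] 28.8
white 12-50 109 bf x [-63.9  27.9] y [-153.8   44.8] z [16.1 49.7] rect [-15.  -53.1] [ 63.3 210.9] 10.3
white 42-150 508 bf x [-73.3  27.2] y [-154.7 -122.1] z [42.5 90.1] rect [ -34.1 -157.7] [117.2  62.8] 34.8
white 86-150 23 bf x [-73.8   9.7] y [-212.9 -148.3] z [ 86.5 149.8] rect [ -30.3 -180.7] [84.  61.1] 3.0
red 99 bf x [64.5 90.7] y [-7.3  4.2] z [107.9 129.5] rect [77.3 -0.8] [27.7 13.2] 2.3
blue 1489 bf x [-65.7  88.2] y [-182.4   43. ] z [ 5.7 34.2] rect [ 12.3 -69.5] [228.  154.9] 89.2
scene
brass/orange 838 bf x [-78.8  32.9] y [-164.4  -95.9] z [16.4 41. ] rect [ -23.7 -130. ] [116.   70.9] 0.9
handle 24 bf x [-69.1 -58.3] y [-151.6 -126.1] z [48.8 78.5] rect [ -64.  -138.5] [26.6  9.6] 65.1
white 12-50 25 bf x [-61.   31.9] y [-152.4   45.4] z [17.3 49.4] rect [-21.5 -54.8] [ 64.5 214. ] 15.9
white 42-150 855 bf x [-28.5  30.1] y [-152.5 -104.9] z [49.9 96.1] rect [ -13.1 -110.6] [213.4  90.9] 86.0
white 86-150 337 bf x [-14.9  12.8] y [-152.4  -40.1] z [ 86.2 122.1] rect [ -11.3 -115.7] [216.5  59.9] 76.4
red 102 bf x [ 7.6 89.5] y [-4.3  2.6] z [123.3 129.9] rect [48.2 -1.3] [ 8.4 84. ] 89.1
blue 482 bf x [-58.   89.3] y [-181.9  -85.5] z [11.6 36.3] rect [  14.6 -128.2] [107.4 150.9] 89.7
```

```bash
python3 -m crank '[{"tx":-0.002,"ty":0,"tz":0,"twist":0},{"tx":-0.004,"ty":0,"tz":0,"twist":0},{"tx":-0.005,"ty":0,"tz":0,"twist":0},{"tx":-0.005,"ty":0,"tz":0,"twist":0},{"tx":-0.005,"ty":0,"tz":0,"twist":0}]'
python3 -m crank '[{"tx":0,"ty":0,"tz":-0.004,"twist":0},{"tx":0,"ty":0,"tz":-0.008,"twist":0},{"tx":0,"ty":0,"tz":-0.011,"twist":0},{"tx":0,"ty":0,"tz":-0.013,"twist":0},{"tx":0,"ty":0,"tz":-0.015,"twist":0},{"tx":0,"ty":0,"tz":-0.017,"twist":0},{"tx":0,"ty":0,"tz":-0.019,"twist":0},{"tx":0,"ty":0,"tz":-0.022,"twist":0},{"tx":0,"ty":0,"tz":-0.025,"twist":0},{"tx":0,"ty":0,"tz":-0.029,"twist":0},{"tx":0,"ty":0,"tz":-0.033,"twist":0},{"tx":0,"ty":0,"tz":-0.037,"twist":0},{"tx":0,"ty":0,"tz":-0.041,"twist":0},{"tx":0,"ty":0,"tz":-0.044,"twist":0},{"tx":0,"ty":0,"tz":-0.045,"twist":0},{"tx":0,"ty":0,"tz":-0.045,"twist":0},{"tx":0,"ty":0,"tz":-0.045,"twist":0}]'
python3 look.py side scene
```

```text
time: 9.1
tool_pos: [514.3, -170.2, 73.6]
tool_rot: [-3.142, -0.0, -3.01]
contact_force: [0.4, -0.3, -1.5]
gripper_width: 0.216
finger_force: 30.0
time: 10.8
tool_pos: [514.2, -170.2, 118.5]
tool_rot: [3.142, -0.0, -3.01]
contact_force: [-0.6, 1.1, -3.4]
gripper_width: 0.209
finger_force: 30.0
tcp bar frame -69.59811102211575 -128.22166364520228 118.50419934235602 yaw [ 3.1 -0.  -3. ] j [-0.4 -0.1  1.9 -0.   1.4 -2.1]
side
brass/orange 1117 bf x [-93.1  34.7] y [-165.2 -110.8] z [61.9 86.8] rect [ -28.7 -130.9] [130.7  70.1] 0.5
handle 70 bf x [-89.3 -59.3] y [-142.1 -115.7] z [ 95.3 155.6] rect [ -75.9 -129.1] [22.1 33.9] 26.3
white 12-50 8 bf x [-64.6 -62.4] y [40.8 46.5] z [14.6 28.7] rect [-63.5  43.7] [6.3 0.2] 69.9
white 42-150 840 bf x [-73.7  25. ] y [-154.7 -104.2] z [ 78.6 141.1] rect [ -19.  -124.9] [112.4  60. ] 0.6
white 86-150 727 bf x [-73.9  22.9] y [-154.8 -105.4] z [ 86.3 141.3] rect [ -24.8 -128. ] [101.1  53.5] 0.9
red 119 bf x [63.8 89.8] y [-7.4  3.6] z [108.6 129. ] rect [75.9 -2.4] [28.9 11.6] 7.0
blue 1459 bf x [-65.5  87.3] y [-182.6   43.3] z [ 5.9 33.3] rect [ 11.7 -69.6] [228.2 153.6] 89.3
scene
brass/orange 824 bf x [-74.5  38.2] y [-164.2  -93.9] z [60.8 85.5] rect [ -19.  -128.5] [ 71.9 116.1] 89.8
handle 54 bf x [-62.4 -53.4] y [-151.3 -127. ] z [ 93.1 126.8] rect [ -58.8 -138.8] [26.2  7.4] 64.7
white 12-50 6 bf x [-61.1 -10.7] y [-119.4   45.2] z [27.4 30.4] rect [-23.1 -38.2] [ 26.  179.6] 16.9
white 42-150 930 bf x [-53.9  29.7] y [-152.6  -96.1] z [ 64.6 122.3] rect [  0.4 -93.3] [156.6  94.2] 68.7
white 86-150 854 bf x [-27.9  28.9] y [-152.6 -104.9] z [ 86.4 122.3] rect [-11.1 -78.2] [149.6  84. ] 88.8
red 105 bf x [ 4.2 89.3] y [-4.1  2.9] z [123.6 129.6] rect [46.1 -0.2] [ 7. 89.] 88.1
blue 455 bf x [-56.4  89.2] y [-182.  -87.] z [11.3 36.9] rect [  38.3 -163.3] [179.9  85.7] 34.5
```

```bash
ls pics; python3 -c "
import cv2,numpy as np
a=cv2.imread('pics/side_108.png') if __import__('os').path.exists('pics/side_108.png') else cv2.imread('pics/side_107.png')
b=cv2.imread('pics/scene_108.png') if __import__('os').path.exists('pics/scene_108.png') else cv2.imread('pics/scene_107.png')
cv2.imwrite('pics/lift.png',np.hstack([cv2.resize(a[200:350,300:450],(400,400)),cv2.resize(b[250:400,220:370],(400,400))]))"
```

```text
crop1.png
scene0.png
scene_108.png
scene_64.png
scene_85.png
side0.png
side1.png
side_108.png
side_64.png
side_72.png
side_85.png
w1.png
wrist_64.png
```

View pics/lift.png

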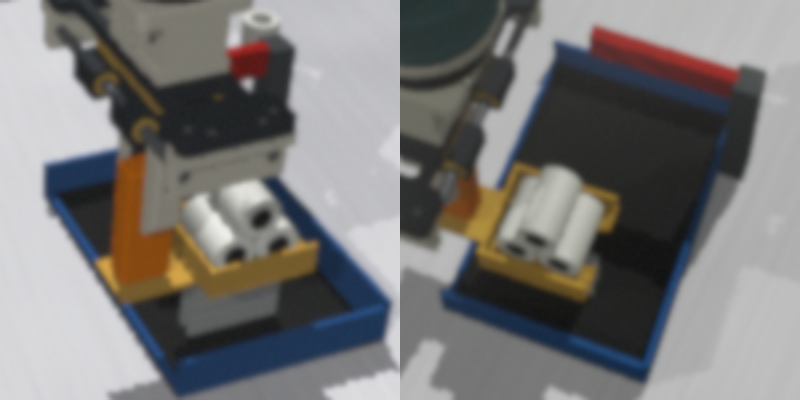

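All three bushings sit heaped in the level scoop, clear of the stand. I'm drawing it left towards the bar.

```bash
python3 -m crank '[{"tx":0,"ty":0,"tz":-0.001,"twist":0},{"tx":0,"ty":0.003,"tz":-0.001,"twist":0},{"tx":0,"ty":0.009,"tz":-0.001,"twist":0},{"tx":0,"ty":0.018,"tz":-0.001,"twist":0},{"tx":0,"ty":0.030,"tz":-0.001,"twist":0},{"tx":0,"ty":0.042,"tz":-0.001,"twist":0},{"tx":0,"ty":0.054,"tz":-0.001,"twist":0},{"tx":0,"ty":0.064,"tz":-0.001,"twist":0},{"tx":0,"ty":0.071,"tz":-0.001,"twist":0},{"tx":0,"ty":0.075,"tz":-0.001,"twist":0},{"tx":0,"ty":0.076,"tz":-0.001,"twist":0},{"tx":0,"ty":0.076,"tz":-0.001,"twist":0}]'
python3 look.py scene|grep -E "tcp|86|brass"
```

```text
time: 12.1
tool_pos: [504.4, -94.9, 119.6]
tool_rot: [-3.142, -0.0, -3.01]
contact_force: [-0.2, -0.4, -3.4]
gripper_width: 0.212
finger_force: 30.0
tcp bar frame -69.54572715794606 -52.29411668957497 119.6390584783046 yaw [-3.1 -0.  -3. ] j [-0.2 -0.2  1.9 -0.   1.4 -1.9]
brass/orange 703 bf x [-69.1  38.3] y [-88.9 -18.1] z [62.1 87.4] rect [-16.8 -53.5] [111.5  71.6] 0.4
white 86-150 771 bf x [-28.5  29. ] y [-76.9 -28.5] z [ 87.  123.8] rect [ -2.9 -50.2] [69.4 81.2] 47.4
```

```bash
python3 -m crank '[{"tx":0,"ty":0.003,"tz":0,"twist":0},{"tx":0,"ty":0.009,"tz":0,"twist":0},{"tx":0,"ty":0.016,"tz":0,"twist":0},{"tx":0,"ty":0.023,"tz":0,"twist":0},{"tx":0,"ty":0.03,"tz":0,"twist":0},{"tx":0,"ty":0.037,"tz":0,"twist":0},{"tx":0,"ty":0.044,"tz":0,"twist":0},{"tx":0,"ty":0.051,"tz":0,"twist":0},{"tx":0,"ty":0.058,"tz":0,"twist":0},{"tx":0,"ty":0.065,"tz":0,"twist":0},{"tx":0,"ty":0.072,"tz":0,"twist":0},{"tx":0,"ty":0.079,"tz":0,"twist":0},{"tx":0,"ty":0.086,"tz":0,"twist":0},{"tx":0,"ty":0.093,"tz":0,"twist":0},{"tx":0,"ty":0.1,"tz":0,"twist":0},{"tx":0,"ty":0.107,"tz":0,"twist":0},{"tx":0,"ty":0.113,"tz":0,"twist":0},{"tx":0,"ty":0.116,"tz":0,"twist":0},{"tx":0,"ty":0.117,"tz":0,"twist":0},{"tx":0,"ty":0.117,"tz":0,"twist":0}]'
python3 look.py scene side
python3 -c "
import cv2,numpy as np,glob,os
f=lambda n: cv2.imread(max(glob.glob('pics/'+n+'_*.png'),key=os.path.getmtime))
cv2.imwrite('pics/strike.png',np.hstack([cv2.resize(f('side')[180:350,290:460],(400,400)),cv2.resize(f('scene')[220:390,220:390],(400,400))]))"
```

```text
time: 14.15
tool_pos: [489.0, 21.2, 119.6]
tool_rot: [-3.142, -0.0, -3.01]
contact_force: [-0.2, -0.5, -2.6]
gripper_width: 0.213
finger_force: 30.0
tcp bar frame -69.61040453456985 64.79460451389075 119.62632945618402 yaw [-3.1 -0.  -3. ] j [-0.  -0.2  2.  -0.   1.4 -1.7]
scene
brass/orange 300 bf x [-88.3  34.6] y [29.  97.5] z [62.1 85.5] rect [-24.5  60.4] [129.7  61.5] 11.9
handle 60 bf x [-61.4 -53.3] y [52.6 61.3] z [ 93.9 145.4] rect [-55.8  56. ] [12.3  6.5] 46.7
white 12-50 336 bf x [-63.8  32.2] y [-177.    44.2] z [14.6 49.9] rect [-14.5 -68.3] [225.6  98.1] 88.9
white 42-150 844 bf x [-54.2  35.3] y [-130.9   97.5] z [ 42.3 108.4] rect [-19.8 -16.5] [233.5 112.3] 88.5
white 86-150 568 bf x [-53.8  30.4] y [36.9 87.3] z [ 86.1 115.5] rect [-10.1  63.6] [53.  89.5] 84.5
red 238 bf x [-12.4  89.7] y [-5.1  7.2] z [123.9 129.5] rect [37.9  1.3] [ 12.6 105.1] 88.0
blue 504 bf x [-56.5  89.5] y [-182.2  -63.9] z [10.3 36.8] rect [  14.6 -116.2] [131.9 150.5] 89.7
side
brass/orange 651 bf x [-91.1  30.5] y [27.2 87.7] z [65.  88.1] rect [-27.4  57.4] [ 64.8 135.3] 68.6
handle 65 bf x [-89.2 -61.3] y [47.9 76.5] z [ 98.7 156.1] rect [-72.3  60.9] [24.1 28.9] 53.7
white 12-50 420 bf x [-63.2  31. ] y [-135.2   45.8] z [13.  49.8] rect [-15.6 -43.9] [ 73.8 192.4] 7.3
white 42-150 675 bf x [-73.9  37.5] y [-130.6   97.5] z [ 42.6 148. ] rect [ -0.1 -17.9] [122.2 241.4] 12.2
white 86-150 423 bf x [-74.1  45.2] y [-4.9 87.6] z [ 86.5 149. ] rect [ 7.4 52.7] [ 94.4 140.8] 66.9
red 503 bf x [-16.7  89. ] y [-7.1  3.2] z [108.5 129.3] rect [36.2 -2.1] [ 11.8 106.9] 90.0
blue 2352 bf x [-65.3  88.4] y [-182.2   43. ] z [ 5.7 34. ] rect [ 12.3 -69.5] [228.  155.7] 89.2
```

View pics/strike.png

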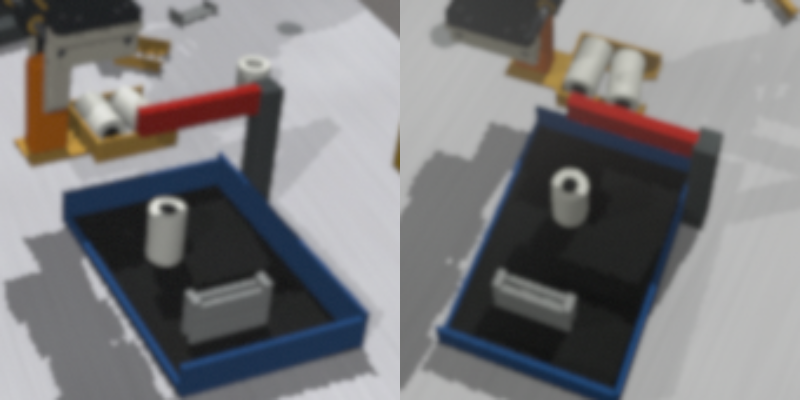

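The top bushing was knocked off and stands upright in the tray (crop 165,230); the other two are still in the scoop. Now I check that the set-down area left of the tray is bare.

```bash
python3 - <<'E'
from h import *
np.set_printoptions(precision=1,suppress=True)
th=np.deg2rad(7.5); o=np.array([566.5,-34.]); X=np.array([np.cos(th),np.sin(th)]); Y=np.array([-X[1],X[0]])
p=np.load("/tmp/scene.npz"); q=deproj(p,238,235); print("spot",q,(q[:2]-o)@X,(q[:2]-o)@Y)
w=cloud(p); b=np.dstack([(w[...,:2]-o)@X,(w[...,:2]-o)@Y,w[...,2]])
m=(b[...,0]>-120)&(b[...,0]<70)&(b[...,1]>60)&(b[...,1]<215)
z=b[m]; print(m.sum(),np.nanpercentile(z[:,2],[0,1,50,99,100])); k=z[z[:,2]>6]; print(k.min(0) if len(k) else "", k.max(0) if len(k) else "")
E
```

```text
spot [368.7  47.5  -1.5] -185.45795932292913 106.60703252792133
4149 [-8.4 -5.3 -1.2 18.2 25.4]
[-55.2 190.    6. ] [ 14.1 214.7  25.4]
```

Bare surface there. I'm moving over and setting it down.

```bash
python3 -m crank '[{"tx":0,"ty":0.003,"tz":0,"twist":0},{"tx":0,"ty":0.009,"tz":0,"twist":0},{"tx":0,"ty":0.018,"tz":0,"twist":0},{"tx":0,"ty":0.028,"tz":0,"twist":0},{"tx":0,"ty":0.038,"tz":0,"twist":0},{"tx":0,"ty":0.048,"tz":0,"twist":0},{"tx":0,"ty":0.056,"tz":0,"twist":0},{"tx":0,"ty":0.062,"tz":0,"twist":0},{"tx":0,"ty":0.065,"tz":0,"twist":0},{"tx":0,"ty":0.066,"tz":0,"twist":0},{"tx":0,"ty":0.066,"tz":0,"twist":0}]'
python3 -m crank '[{"tx":0,"ty":0,"tz":0.003,"twist":0},{"tx":0,"ty":0,"tz":0.008,"twist":0},{"tx":0,"ty":0,"tz":0.014,"twist":0},{"tx":0,"ty":0,"tz":0.021,"twist":0},{"tx":0,"ty":0,"tz":0.028,"twist":0},{"tx":0,"ty":0,"tz":0.035,"twist":0},{"tx":0,"ty":0,"tz":0.042,"twist":0},{"tx":0,"ty":0,"tz":0.048,"twist":0},{"tx":0,"ty":0,"tz":0.053,"twist":0},{"tx":0,"ty":0,"tz":0.057,"twist":0},{"tx":0,"ty":0,"tz":0.059,"twist":0},{"tx":0,"ty":0,"tz":0.06,"twist":0},{"tx":0,"ty":0,"tz":0.061,"twist":0},{"tx":0,"ty":0,"tz":0.0615,"twist":0},{"tx":0,"ty":0,"tz":0.0615,"twist":0},{"tx":0,"ty":0,"tz":0.0615,"twist":0}]'
python3 look.py scene | grep -E "tcp|brass"
```

```text
time: 15.35
tool_pos: [480.4, 86.5, 119.6]
tool_rot: [-3.142, 0.0, -3.01]
contact_force: [0.2, -0.4, -1.9]
gripper_width: 0.216
finger_force: 30.0
time: 16.95
tool_pos: [480.4, 86.5, 58.3]
tool_rot: [-3.142, 0.0, -3.01]
contact_force: [0.2, -0.3, -3.1]
gripper_width: 0.212
finger_force: 30.0
tcp bar frame -69.5916659360108 130.73785736500136 58.26068693994782 yaw [-3.1  0.  -3. ] j [ 0.1 -0.2  2.  -0.   1.3 -1.6]
brass/orange 449 bf x [-87.5  35.1] y [ 93.6 163.2] z [ 1.  24.8] rect [-26.7 127.4] [125.5  71.5] 1.5
```

Lower in half-millimetre steps until the force shows contact.

```bash
python3 -m crank '[{"tx":0,"ty":0,"tz":0.0005,"twist":0},{"tx":0,"ty":0,"tz":0.001,"twist":0},{"tx":0,"ty":0,"tz":0.0013,"twist":0},{"tx":0,"ty":0,"tz":0.0013,"twist":0},{"tx":0,"ty":0,"tz":0.0013,"twist":0}]'; python3 -m crank '[{"tx":0,"ty":0,"tz":0.0003,"twist":0},{"tx":0,"ty":0,"tz":0.0005,"twist":0},{"tx":0,"ty":0,"tz":0.0005,"twist":0}]'
```

```text
time: 17.5
tool_pos: [480.4, 86.6, 56.8]
tool_rot: [3.142, -0.0, -3.01]
contact_force: [-0.7, 0.1, -3.4]
gripper_width: 0.214
finger_force: 30.0
time: 17.8
tool_pos: [480.5, 86.6, 56.6]
tool_rot: [-3.142, 0.0, -3.01]
contact_force: [-2.7, -0.1, 1.2]
gripper_width: 0.215
finger_force: 30.0
```

```bash
python3 -m crank '[{"tx":0,"ty":0,"tz":0,"twist":0},{"tx":0,"ty":0,"tz":0,"twist":0},{"tx":0,"ty":0,"tz":0,"twist":0},{"tx":0,"ty":0,"tz":0,"twist":0},{"tx":0,"ty":0,"tz":0,"twist":0},{"tx":0,"ty":0,"tz":0,"twist":0},{"tx":0,"ty":0,"tz":0,"twist":0},{"tx":0,"ty":0,"tz":0,"twist":0},{"tx":0,"ty":0,"tz":0,"twist":0},{"tx":0,"ty":0,"tz":0,"twist":0}]' 0.2
python3 -m crank '[{"tx":0,"ty":0,"tz":-0.01,"twist":0},{"tx":0,"ty":0,"tz":-0.03,"twist":0},{"tx":0,"ty":0,"tz":-0.06,"twist":0},{"tx":0,"ty":0,"tz":-0.095,"twist":0},{"tx":0,"ty":0,"tz":-0.13,"twist":0},{"tx":0,"ty":0,"tz":-0.16,"twist":0},{"tx":0.02,"ty":0,"tz":-0.18,"twist":0},{"tx":0.05,"ty":0,"tz":-0.19,"twist":0},{"tx":0.08,"ty":0,"tz":-0.19,"twist":0},{"tx":0.08,"ty":0,"tz":-0.19,"twist":0},{"tx":0.08,"ty":0,"tz":-0.19,"twist":0}]'
python3 look.py scene side >/dev/null
python3 -c "
import cv2,numpy as np,glob,os
f=lambda n: cv2.imread(max(glob.glob('pics/'+n+'_*.png'),key=os.path.getmtime))
cv2.imwrite('pics/end.png',np.hstack([cv2.resize(f('side')[180:350,270:440],(400,400)),cv2.resize(f('scene')[190:390,210:410],(400,400))]))"
```

```text
time: 18.8
tool_pos: [480.4, 86.6, 56.3]
tool_rot: [-3.142, -0.0, -3.01]
contact_force: [0.3, 0.7, 0.1]
gripper_width: 0.803
finger_force: 0.0
time: 19.9
tool_pos: [401.0, 76.1, 247.3]
tool_rot: [-3.142, 0.002, -3.01]
contact_force: [0.1, 0.2, 0.1]
gripper_width: 0.8
finger_force: 0.0
```

View pics/end.png

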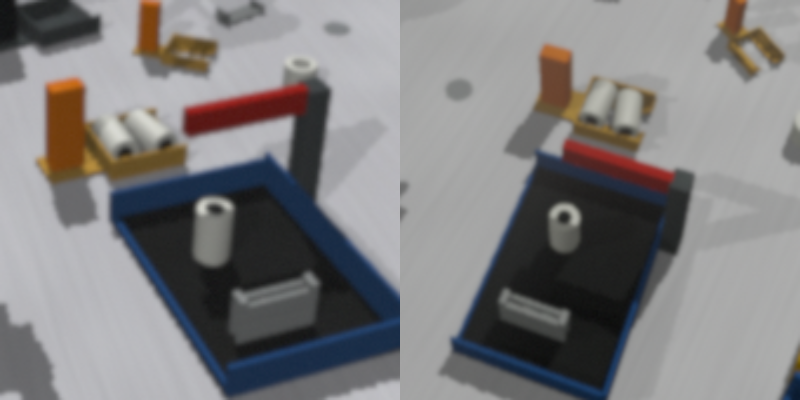

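The scoop stands level beside the tray holding two bushings (side crop 135,135), the third is in the tray (213,230), and the robot is clear.

```bash
python3 -c "
from workcell import arm
print(arm.sign_off())"
```

```text
the job is handed in; nothing more can be done
None
```

The job is done and handed in at about 20 s of the 64 s allowed: the bar knocked the top bushing back into the tray, and the brass scoop stands level on the bare cabinet top beside it, still holding the other two.

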